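# Press a jar lid to the third click and hold it

### The arm

A 6-joint arm with a two-finger parallel gripper is mounted at the origin on the work surface. World frame = base frame: x ahead of the robot, y to its left, z up, the work surface at z = 0. Lengths are in m, angles in rad, forces in N, time in s.
With the tool pointing down it reaches from about 0.35 to 0.975 m from the base axis. Payload 4.9 kg.
Tool frame: the origin (TCP) lies on the centre line of the jaws, within the pads' length; the fingertips stand 14 mm ahead of it and the grasp point (between the pads) lies 5 mm behind it; x points along the fingers, z is the direction in which the jaws open and shut, and the axes are right-handed (so a half turn about x gives the same grasp; the last joint's range is limited). The gripper opens to 85 mm and grips with 20 to 120 N. Pads are 22 mm wide; open, the fingers measure 114 mm over their backs; the gripper's body (76 mm by 85 mm) begins 54 mm behind the grasp point. The pads swing forward as they close: fully open they stand 13 mm farther back than shut.
Start: joints at [-1.348, 0.053, 1.613, -0, 1.476, -0.119], TCP at [0.209, -0.589, 0.245] pointing down, gripper open.
Joint ranges: [-3.01, 3.01], [-1.01, 2.22], [0.06, 2.58], [-1.02, 4.17], [0.09, 2.62], [-3.14, 3.14]. Speed limits (rad/s): [2.57, 2.57, 3.14, 3.14, 3.14, 3.14].

### API

Orientations are given as a rotation vector (axis times angle).
In Python, from station import ctrl gives the robot as it stands.
- The arm moves only by the tool move_arm, never from a script. Its argument "increments" is a list that holds one entry, the list of rows, each a list of 4 numbers: the shift along the tool's x, y, z in units of 25 cm (1.0 is 25 cm), then the turn about the tool's x in units of 90 degrees (1.0 is 90 degrees). A call has 1 to 20 rows; each row shifts and turns the commanded pose from where the row before left it, along the tool's axes as they then stand; what a row does not reach is not made up. A row lasts 1/12 s, in which the tool goes at most 41.7 mm and 7.16 degrees, less where a joint would pass 70% of its speed; a pose out of reach is approached as far as the arm can. A call with a number of a shift or a turn outside -1 to 1 is refused whole. A call with a gripper value outside its range is refused whole. "gripper" is the closure, from 0 (fully open) to 1 (shut), set as the call begins (left out, the last holds). The fingers move at their own pace and stop on an object; "squeeze" is the grip in N (left out, the last holds). Time passes only in rows, so rows that do not move let the fingers close. It gives the time, the measured TCP pose, the force and the opening at its end, in the units of the state.
- ctrl.get_obs(): the state, without advancing time (a new reading comes with each control period).
- ctrl.get_image(name): name is "side" or "top" or "wrist"; returns a dict with "pixels" (480x640x3 uint8, red, green, blue), "depth" (480x640 float32, m along the optical axis (not along the pixel's ray), 0 where there is no reading), "K" (3x3 intrinsics, pixels), "k1" (the pictures are not rectified: a ray, as slopes to the right and down, at radius r is drawn at 1 + k1 r^2 times it, then the intrinsics apply), "extrinsics" (4x4, takes a point from camera to world coordinates); the wrist camera has in their place "tool_from_camera" (4x4, takes a point from camera to tool coordinates, whose origin is the TCP and whose axes are the tool frame's). Camera axes: x right, y up, looking along -z (the intrinsics and any distortion apply to the point x, -y, -z); pixel columns grow to the right and rows downward; lengths in m; the calibration is good to about 2 mm. A picture is of the moment at which its call begins: read the wrist's pose just before it.
- ctrl.finish_job(): hands the job in, once; it reports no verdict.
Trained networks look in the newest picture that a camera, given by its name, has taken for a name from the list of things; names that differ only in an ending like _2 or _b are one class to them, and where a whole thing is asked for, a point or a joint stands for the part that bears it (a point fixed in the world has none). Each returns a list of dicts, best first, with "score" (0 to 1); they miss things now and then, are a little off and sometimes report something else, mostly with a low value. They report only what shows in the picture. A call takes as long as a camera call.
- ctrl.trace(camera, target): "region" (480x640 bool, what is visible of it) and "pixel" ([row, column] in pixels, amid what is visible of it).
The state is a dict: "t": time; "q": joint angles; "dq": joint speeds; "effort": joint torques, N m; "tool_pos": TCP position; "tool_rot": TCP orientation; "contact_force": force on the tool from outside, world axes, zero at the start; "wrist_torque": the same for the moment, N m; "opening": finger opening in m.
Only numpy, scipy, OpenCV 4.12 (cv2) and the standard library are available. Lean on these libraries where they do the work, as an engineer would, in place of code of your own. Each camera call takes 0.05 s, during which the arm holds its last target. There are 200 camera calls.

### The job

Close the jar in the lid press: slide the sled by its post until it is fully home against the end stops, so that the jar stands under the press head, and only then turn the knob on the head clockwise, feeling for the clicks, to the third click and not on to the fourth. The knob springs back when let go, so finish while still holding it at the third click, without letting go. Leave the glass jar, the tub and the mug where they stand.

Things in the scene. Friction and masses are not known exactly. Their poses are not given: they have to be found in the camera images.
- press: Lid press fixed to the table: grey base plate 190 x 400 x 14 mm (y -310 to +90) with two rails, two columns (20 mm thick, at x -78 and +78 mm) and an aluminium head 190 (x) x 64 (y) mm, 166 to 202 mm above the table, knob on top. Origin: on the table, straight below the knob's axis; z up. The sled comes home towards the press's +y. Place and yaw (up to 0.3 rad either way) vary.
- sled (a joint): Travel of the aluminium sled along the rails, in m: 0 = farthest out (-y), 0.100 = fully home against the two dark end stops (jar under the head). It stays where it is left; friction about 2.5 N plus light drag.
- sled_handle (a point): Grip point on the axis of the sled's black upright post, 84 mm above the table. The post is round, 24 mm in diameter from 65 to 101 mm above the table, its top 21 mm above this point. It stands 150 mm on the press's -y side of the jar's axis, and moves with the sled.
- jar_lid (a point): Centre of the top of the steel lid (66 mm diameter, 125 mm above the table) of the jar (74 mm diameter) that is fixed in the sled's nest; moves with the sled, and lies under the knob's axis when the sled is home.
- knob (a joint): Angle of the black knob in rad, growing clockwise seen from above: 0 = rest at its start stop; clicks every 24 degrees: 0.419, 0.838, third 1.257, fourth 1.676; hard stop 1.86. A spring always drives it back to 0 (0.09 N m at 0, 0.13 at the third click); the clicks add about +-0.06 N m: most resistance a quarter past a click, least three quarters past, so it drops as the next click comes up.
- knob_bar: The knob's black grip bar, 44 mm long (its x), 14 thick (its y), 32 high, flat sides, white pointer line towards its -x. Origin: bar's centre, on the vertical knob axis, 231 mm above the table; below it a round skirt (44 mm) tops out at 215 mm. At knob 0 the bar lies along the press's x, pointer to -x. Black marks on the dial show 0 and clicks 1 to 4 (the third's is wider).
- glass_jar: Bystander: empty glass jar standing upside down, 84 mm diameter, 120 mm high, loose. Origin: centre of its underside.
- tub: Bystander: white lidded plastic tub, 126 x 106 x 71 mm, loose. Origin: centre of its underside.
- mug: Bystander: dark steel mug, 76 mm diameter, 85 mm high, with a side handle on its +y, loose. Origin: centre of its underside.

How it is judged:
By the outcome, as a careful person would: the job done as asked, in the order asked, and still so for the second after the job is handed in, while the arm keeps its last pose, push and grip.
It also fails if it takes over 64 s, if anything falls off the work surface, if the arm or the gripper's body presses on something with over 40 N, if the wrist force passes 120 N, or if a joint passes its speed limit or range.

## Working session

There is one attempt and no reset: what is moved stays moved. The work goes in short steps, Python scripts to look and compute and a tool call to move; the robot and the scene stay as the last step left them, time stands still between calls to the robot, and variables do not carry over. Pictures are saved under pics/ and viewed, about 8 in all and at most 12, crops included, and the job is handed in when it is done.

Besides the shell and the picture viewer there is one more tool, called after ">>>" as name([rows], argument=value, ...), one row to a line, values as JSON. move_arm: Moves the arm, as the interface text tells. Shifts and turns lie within -1 to 1; 1 stands for 25 cm of shift or 90 degrees of turn. Its arguments: {"type":"object","properties":{"increments":{"type":"array","items":{"type":"array","items":{"type":"array","items":{"type":"number","minimum":-1,"maximum":1}}}},"gripper":{"type":"number"},"squeeze":{"type":"number"}},"required":["increments"]}

```bash
mkdir -p pics; cat > h.py <<'E'
import numpy as np, cv2
from scipy.spatial.transform import Rotation as R
from station import ctrl
def tool():
    o=ctrl.get_obs(); T=np.eye(4); T[:3,:3]=R.from_rotvec(o["tool_rot"]).as_matrix(); T[:3,3]=o["tool_pos"]; return o,T
def shot(name):
    o,T=tool(); im=ctrl.get_image(name)
    im["E"]=T@np.array(im["tool_from_camera"]) if name=="wrist" else np.array(im["extrinsics"])
    return im
def save(im,f): cv2.imwrite("pics/"+f,im["pixels"][:,:,::-1])
def pts(im,rc,depth=None):
    rc=np.atleast_2d(rc); uv=rc[:,::-1].astype(float)
    d=im["depth"][rc[:,0].astype(int),rc[:,1].astype(int)] if depth is None else depth
    n=cv2.undistortPoints(uv.reshape(-1,1,2),np.array(im["K"],float),np.array([im["k1"],0,0,0],float)).reshape(-1,2)
    P=np.c_[n[:,0]*d,-n[:,1]*d,-d*np.ones(len(n))]
    return P@im["E"][:3,:3].T+im["E"][:3,3]
def cloud(im,reg):
    rc=np.argwhere(reg&(im["depth"]>0)); return pts(im,rc)
E
cat > a.py <<'E'
from h import *
o,T=tool(); print(o["tool_pos"],T[:3,:3].round(3).tolist(),o["opening"],o["t"])
ims={}
for c in ["top","side"]:
    im=shot(c); save(im,c+"0.png"); print(c,im["E"][:3,3])
    for n in ["press","sled_handle","jar_lid","knob_bar","glass_jar","tub","mug"]:
        for r in ctrl.trace(c,n)[:1]:
            P=cloud(im,r["region"])
            if len(P): print(c,n,round(r["score"],2),np.round(r["pixel"]),len(P),"med",np.median(P,0).round(3),"lo",np.percentile(P,3,axis=0).round(3),"hi",np.percentile(P,97,axis=0).round(3))
E
python3 a.py
```

```text
[ 0.2093574  -0.5882493   0.24404908] [[-0.0, 0.942, 0.335], [0.002, 0.335, -0.942], [-1.0, 0.0, -0.002]] 0.0849438082293457 0.0
top [ 0.29343526 -0.00975715  1.39822648]
top press 0.81 [241. 331.] 14758 med [ 0.563 -0.037  0.018] lo [ 0.47  -0.232  0.009] hi [0.674 0.137 0.21 ]
top sled_handle 0.87 [244. 341.] 2734 med [ 0.557 -0.06   0.036] lo [ 0.529 -0.189  0.027] hi [0.611 0.006 0.128]
top jar_lid 0.88 [247. 339.] 2541 med [ 0.557 -0.058  0.037] lo [ 0.532 -0.185  0.027] hi [0.606 0.005 0.128]
top knob_bar 0.78 [211. 282.] 391 med [0.594 0.058 0.218] lo [0.575 0.04  0.209] hi [0.613 0.078 0.249]
top glass_jar 0.61 [294. 121.] 1624 med [0.45  0.404 0.117] lo [0.415 0.375 0.038] hi [0.489 0.449 0.124]
top tub 0.66 [245. 339.] 2702 med [ 0.557 -0.06   0.036] lo [ 0.53  -0.189  0.027] hi [0.609 0.005 0.128]
top mug 0.59 [277. 496.] 1391 med [ 0.48  -0.407  0.037] lo [ 0.444 -0.436  0.   ] hi [ 0.514 -0.342  0.087]
side [-0.363323    0.96877349  0.94069217]
side press 0.61 [260. 300.] 7589 med [0.549 0.042 0.021] lo [ 0.467 -0.214  0.005] hi [0.677 0.144 0.209]
side sled_handle 0.68 [259. 305.] 7336 med [0.549 0.042 0.022] lo [ 0.468 -0.209  0.007] hi [0.674 0.143 0.208]
side jar_lid 0.84 [254. 326.] 1454 med [ 0.546 -0.039  0.046] lo [ 0.525 -0.188  0.022] hi [0.588 0.011 0.125]
side knob_bar 0.7 [212. 290.] 213 med [0.588 0.067 0.228] lo [0.572 0.055 0.21 ] hi [0.612 0.081 0.248]
side glass_jar 0.63 [351. 212.] 1878 med [0.429 0.433 0.096] lo [0.412 0.392 0.004] hi [0.476 0.459 0.122]
side tub 0.72 [323. 168.] 2582 med [0.606 0.434 0.069] lo [0.57  0.373 0.006] hi [0.688 0.471 0.074]
```

View pics/top0.png

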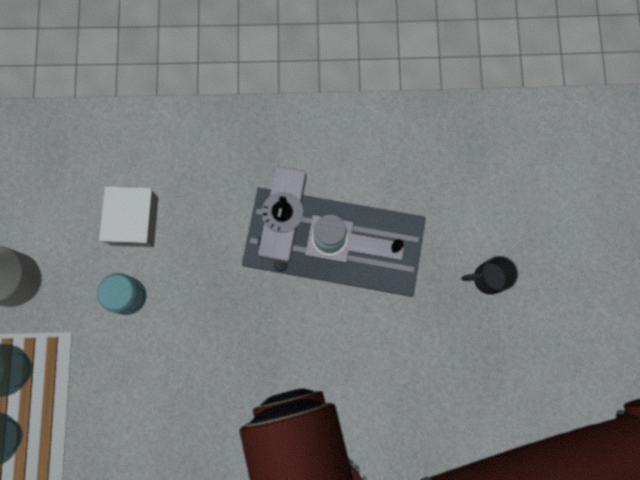

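```bash
cat > b.py <<'E'
from h import *
im=shot("top"); 
rc=np.argwhere(im["depth"]>0); P=pts(im,rc)
box=(P[:,0]>.4)&(P[:,0]<.75)&(P[:,1]>-.35)&(P[:,1]<.25)
def sel(z0,z1): return P[box&(P[:,2]>z0)&(P[:,2]<z1)]
for n,a,b in [("head",.195,.208),("knobtop",.238,.256),("lid",.118,.132),("post",.092,.112)]:
    Q=sel(a,b)
    if len(Q)<5: print(n,len(Q)); continue
    r=cv2.minAreaRect(Q[:,:2].astype(np.float32)*1000)
    print(n,len(Q),Q.mean(0).round(4),np.round(r[0]),np.round(r[1]),round(r[2],1),"lo",Q.min(0).round(3),"hi",Q.max(0).round(3))
E
python3 b.py
```

```text
head 2484 [0.5928 0.0597 0.2028] [596.  60.] [ 82. 190.] 78.6 lo [0.497 0.011 0.195] hi [0.693 0.108 0.208]
knobtop 166 [0.5948 0.0598 0.2462] [596.  60.] [14. 45.] 79.1 lo [0.573 0.05  0.238] hi [0.619 0.07  0.252]
lid 731 [ 0.5754 -0.037   0.1248] [563.  10.] [ 66. 162.] 15.3 lo [ 0.51  -0.069  0.118] hi [0.608 0.079 0.132]
post 266 [ 0.5494 -0.085   0.101 ] [562. -54.] [ 80. 277.] 5.3 lo [ 0.51  -0.194  0.092] hi [0.598 0.08  0.111]
```

The picture shows the knob at pixel (282,211), the jar at (330,233) with the sled fully out, the post at (397,245), and the mug off to the right at (493,275). Press yaw comes out near -11.4° and the post near (0.546, -0.185). I'll move above the post with the jaw axis along the press's +y, which leaves the last joint room to turn the knob.

>>> move_arm([
  [[0, 0.12, -0.071, 0], [0, 0.12, -0.071, 0], [0, 0.12, -0.071, 0], [0, 0.12, -0.071, 0], [0, 0.12, -0.071, 0], [0, 0.12, -0.071, 0], [0, 0.12, -0.071, 0], [0, 0.12, -0.071, 0], [0, 0.12, -0.071, 0], [0, 0.12, -0.071, 0], [0, 0.12, -0.071, 0], [0, 0.12, -0.071, 0], [0, 0.12, -0.071, 0], [0, 0.12, -0.071, 0], [0, 0.12, -0.071, 0], [0, 0, 0, -0.079], [0, 0, 0, -0.079], [0, 0, 0, -0.079], [0, 0, 0, -0.079], [0, 0, 0, -0.079]],
], gripper=0, squeeze=60)

```text
t: 2.52
tool_pos: [0.5443, -0.187, 0.2453]
tool_rot: [0.471, 1.519, -0.472]
contact_force: [-0.8, -0.6, 0.4]
opening: 0.0852
```

>>> move_arm([
  [[0, 0, 0, -0.079], [0, 0, 0, -0.079], [0, 0, 0, -0.079], [0, 0, 0, -0.079], [0, 0, 0, -0.079], [0, 0, 0, -0.079], [0, 0, 0, -0.079], [0, 0, 0, -0.079], [0, 0, 0, -0.079], [0, 0, 0, -0.079], [0, 0, 0, -0.079], [0, 0, 0, -0.079], [0, 0, 0, -0.079], [0, 0, 0, -0.079], [0, 0, 0, -0.079], [0, 0, 0, -0.079], [0, 0, 0, 0]],
])

```text
t: 3.93
tool_pos: [0.5442, -0.1871, 0.2454]
tool_rot: [-1.067, 1.294, 1.067]
contact_force: [-0.6, 0.3, -0.3]
opening: 0.0857
```

```bash
cat > c.py <<'E'
from h import *
o,T=tool(); print(o["t"],o["tool_pos"],T[:3,:3].round(3).tolist(),o["q"])
im=shot("wrist"); save(im,"w1.png")
rc=np.argwhere(im["depth"]>0); P=pts(im,rc)
for a,b in [(.095,.108),(.118,.132)]:
    Q=P[(P[:,2]>a)&(P[:,2]<b)&(np.hypot(P[:,0]-.56,P[:,1]+.12)<.12)]
    print(len(Q),Q.min(0).round(3) if len(Q) else'',Q.max(0).round(3) if len(Q) else'')
for n in ["sled_handle","jar_lid"]:
    for r in ctrl.trace("wrist",n)[:1]: print(n,r["score"],r["pixel"])
E
python3 c.py
```

```text
3.9333 [ 0.54421136 -0.18713646  0.24535807] [[0.0, -0.982, 0.191], [-0.0, 0.191, 0.982], [-1.0, -0.0, -0.0]] [-4.60503419e-01 -6.46086154e-02  1.72961987e+00  1.81999402e-05
  1.47650079e+00 -1.83943900e+00]
3304 [ 0.534 -0.193  0.095] [ 0.608 -0.007  0.108]
8746 [ 0.543 -0.068  0.118] [ 0.609 -0.002  0.128]
sled_handle 0.58 [207.1, 497.9]
jar_lid 0.88 [208.7, 498.6]
```

View pics/w1.png

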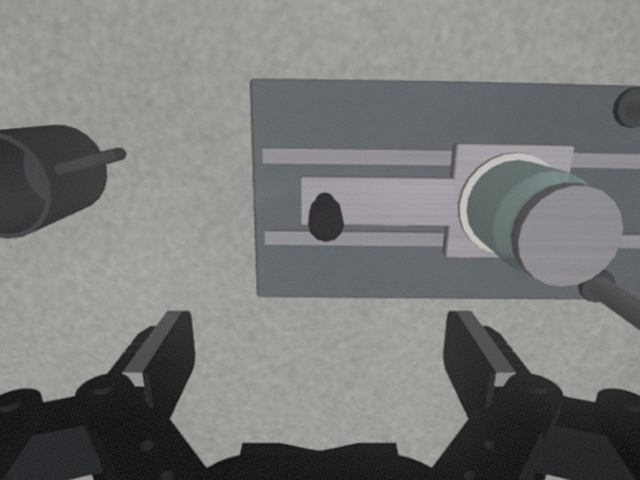

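```bash
cat > d.py <<'E'
from h import *
im=shot("wrist"); rc=np.argwhere(im["depth"]>0); P=pts(im,rc)
for a,b,c in [(.096,.106,(.546,-.185)),(.119,.130,(.576,-.037))]:
    Q=P[(P[:,2]>a)&(P[:,2]<b)&(np.hypot(P[:,0]-c[0],P[:,1]-c[1])<.05)]
    print(len(Q),cv2.minEnclosingCircle(Q[:,:2].astype(np.float32)),np.median(Q,0).round(4),Q.min(0).round(3),Q.max(0).round(3))
E
python3 d.py
```

```text
865 ((0.5458579659461975, -0.18174505233764648), 0.012064230628311634) [ 0.5439 -0.1812  0.1048] [ 0.534 -0.193  0.096] [ 0.557 -0.17   0.106]
8680 ((0.5755236148834229, -0.03447753190994263), 0.03376128524541855) [ 0.5736 -0.0362  0.1253] [ 0.543 -0.068  0.119] [ 0.609 -0.002  0.128]
```

The wrist picture shows the post at pixel (325,217) clear of everything between the open fingers, and the lid at (568,235). The measured 150 mm spacing and 12 mm post radius match the given sizes. Next I'll centre, descend and grip.

>>> move_arm([
  [[0, -0.002, 0.022, 0], [0.08, 0, 0, 0], [0.08, 0, 0, 0], [0.08, 0, 0, 0], [0.08, 0, 0, 0], [0.08, 0, 0, 0], [0.08, 0, 0, 0], [0.08, 0, 0, 0], [0.08, 0, 0, 0], [0, 0, 0, 0]],
])

```text
t: 4.97
tool_pos: [0.5429, -0.1801, 0.0805]
tool_rot: [-1.059, 1.299, 1.072]
contact_force: [-1.2, 0.5, -1.0]
opening: 0.0855
```

>>> move_arm([
  [[0, 0, 0, 0], [0, 0, 0, 0], [0, 0, 0, 0], [0, 0, 0, 0], [0, 0, 0, 0], [0, 0, 0, 0], [0, 0, 0, 0], [0, 0, 0, 0], [0, 0, 0, 0], [0, 0, 0, 0]],
], gripper=1, squeeze=30)

```text
t: 5.8
tool_pos: [0.5466, -0.1823, 0.0868]
tool_rot: [-1.067, 1.294, 1.063]
contact_force: [-1.3, -0.0, 7.1]
opening: 0.0227
```

>>> move_arm([
  [[0, 0, 0.03, 0], [0, 0, 0.04, 0], [0, 0, 0.04, 0], [0, 0, 0.04, 0], [0, 0, 0.04, 0], [0, 0, 0.04, 0], [0, 0, 0.04, 0], [0, 0, 0.04, 0], [0, 0, 0.03, 0], [0, 0, 0.02, 0], [0, 0, 0.01, 0], [0, 0, 0, 0], [0, 0, 0, 0]],
])

```text
t: 6.88
tool_pos: [0.5654, -0.0908, 0.0869]
tool_rot: [-1.067, 1.291, 1.062]
contact_force: [2.9, 0.3, 5.0]
opening: 0.0233
```

>>> move_arm([
  [[0, 0, 0.008, 0], [0, 0, 0.008, 0], [0, 0, 0.008, 0], [0, 0, 0.008, 0], [0, 0, 0, 0], [0, 0, 0, 0]],
])

```text
t: 7.38
tool_pos: [0.5664, -0.0858, 0.0869]
tool_rot: [-1.071, 1.296, 1.06]
contact_force: [1.2, -10.6, 5.0]
opening: 0.0228
```

>>> move_arm([
  [[0, 0, 0.006, 0], [0, 0, 0.006, 0], [0, 0, 0, 0], [0, 0, 0, 0]],
])

```text
t: 7.72
tool_pos: [0.5664, -0.0857, 0.0869]
tool_rot: [-1.074, 1.301, 1.058]
contact_force: [-2.1, -20.7, 5.6]
opening: 0.0231
```

Position held at (0.566, -0.086) while the push rose to 20 N, so the sled is against its stops. That also matches the knob axis less 150 mm. I'll release and rise.

>>> move_arm([
  [[0, 0, 0, 0], [0, 0, 0, 0], [0, 0, 0, 0], [0, 0, 0, 0], [0, 0, 0, 0], [0, 0, 0, 0], [0, 0, 0, 0], [-0.05, 0, 0, 0], [-0.1, 0, 0, 0], [-0.1, 0, 0, 0], [-0.1, 0, 0, 0], [-0.1, 0, 0, 0], [-0.1, 0, 0, 0], [-0.1, 0, 0, 0], [-0.1, 0, 0, 0], [-0.1, 0, 0, 0], [0, 0, 0, 0], [0, 0, 0, 0]],
], gripper=0)

```text
t: 9.22
tool_pos: [0.5666, -0.0805, 0.3011]
tool_rot: [-1.068, 1.291, 1.061]
contact_force: [0.8, 0.0, -0.5]
opening: 0.0852
```

```bash
cat > e.py <<'E'
from h import *
o,T=tool(); print(o["t"],o["tool_pos"],T[:3,:3].round(3).tolist(),o["contact_force"],o["opening"])
im=shot("wrist"); save(im,"w2.png"); rc=np.argwhere(im["depth"]>0); P=pts(im,rc)
for n,a,b,c,rr in [("post",.096,.106,(.566,-.085),.05),("knob",.241,.255,(.596,.06),.05)]:
    Q=P[(P[:,2]>a)&(P[:,2]<b)&(np.hypot(P[:,0]-c[0],P[:,1]-c[1])<rr)]
    if len(Q): print(n,len(Q),cv2.minEnclosingCircle(Q[:,:2].astype(np.float32)),cv2.minAreaRect(Q[:,:2].astype(np.float32)*1000),np.median(Q,0).round(4))
E
python3 e.py
```

```text
9.2167 [ 0.56657324 -0.08045892  0.30106779] [[0.005, -0.981, 0.193], [-0.001, 0.193, 0.981], [-1.0, -0.005, -0.0]] [ 0.80207043  0.00768142 -0.45829064] 0.08524192630291388
post 611 ((0.5658042430877686, -0.0848366916179657), 0.012104643508791924) ((565.8630981445312, -84.70731353759766), (22.97101593017578, 22.99834632873535), 3.8001763820648193) [ 0.5643 -0.0845  0.1047]
knob 2745 ((0.5955367684364319, 0.061339955776929855), 0.02223731391131878) ((595.4993896484375, 61.73051452636719), (15.550355911254883, 43.633384704589844), 80.85637664794922) [0.5952 0.0598 0.2468]
```

View pics/w2.png

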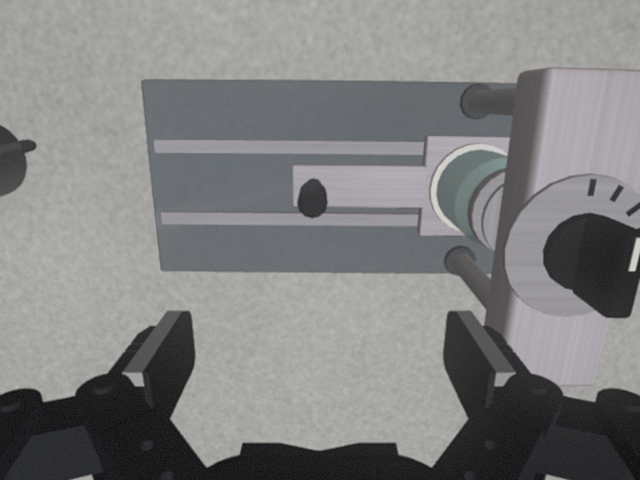

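The post is now at (0.566, -0.085), 99 mm on from where it stood, with the jar under the head. The knob bar shows at the right edge (640,255) and measures (0.5955, 0.061). Next I'll move above the knob and descend.

>>> move_arm([
  [[0, 0, 0.1, 0], [0, 0, 0.12, 0], [0, 0, 0.12, 0], [0, 0, 0.12, 0], [0, -0.004, 0.118, 0], [0, 0, 0, 0], [0, 0, 0, 0], [0, 0, 0, 0]],
])

```text
t: 9.93
tool_pos: [0.5939, 0.0611, 0.2962]
tool_rot: [-1.065, 1.297, 1.067]
contact_force: [-0.9, 0.3, -0.6]
opening: 0.0855
```

>>> move_arm([
  [[0.04, 0, 0, 0], [0.04, 0, 0, 0], [0.04, 0, 0, 0], [0.04, 0, 0, 0], [0.04, 0, 0, 0], [0.03, 0, 0, 0], [0.02, 0, 0, 0], [0.01, 0, 0, 0], [0, 0, 0, 0], [0, 0, 0, 0], [0, 0, 0, 0]],
])

```text
t: 10.85
tool_pos: [0.5949, 0.0614, 0.2336]
tool_rot: [-1.066, 1.294, 1.064]
contact_force: [-0.3, 0.6, 0.5]
opening: 0.0857
```

```bash
cat > f.py <<'E'
from h import *
o,T=tool(); z=T[:3,2]; print(o["t"],o["tool_pos"],"zyaw",round(np.degrees(np.arctan2(z[1],z[0])),2),"F",np.round(o["contact_force"],1),"M",np.round(o["wrist_torque"],3),o["opening"],np.round(o["q"],2))
E
python3 f.py
python3 -c "
from h import *
im=shot('wrist'); save(im,'w3.png')"
```

```text
10.85 [0.59492953 0.06135598 0.2336296 ] zyaw 78.9 F [-0.3  0.6  0.5] M [-0.058 -0.039 -0.045] 0.08568433736336967 [-0.02 -0.    1.69  0.    1.45 -1.4 ]
```

View pics/w3.png

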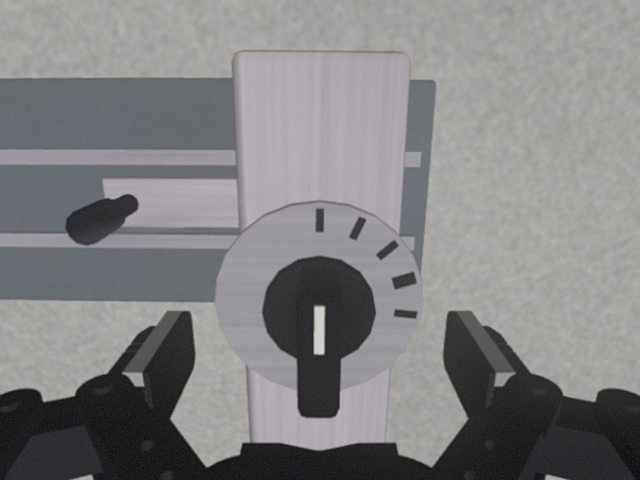

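The picture shows the bar centred between the pads (column 320), with the 0 mark at (320,220) and the marks running clockwise to the wide third at (404,281). I'll close on it.

>>> move_arm([
  [[0, 0, 0, 0], [0, 0, 0, 0], [0, 0, 0, 0], [0, 0, 0, 0], [0, 0, 0, 0], [0, 0, 0, 0], [0, 0, 0, 0], [0, 0, 0, 0], [0, 0, 0, 0], [0, 0, 0, 0], [0, 0, 0, 0]],
], gripper=1, squeeze=80)

```text
t: 11.82
tool_pos: [0.5945, 0.0614, 0.233]
tool_rot: [-1.065, 1.295, 1.065]
contact_force: [-0.9, 0.4, 1.7]
opening: 0.0129
```

```bash
python3 f.py
```

```text
11.8167 [0.59452329 0.06138455 0.23302638] zyaw 78.88 F [-0.9  0.4  1.7] M [ 0.063  0.129 -0.281] 0.0128739538951653 [-0.02 -0.    1.69  0.    1.45 -1.4 ]
```

>>> move_arm([
  [[0, 0, 0, 0.034], [0, 0, 0, 0.033], [0, 0, 0, 0], [0, 0, 0, 0]],
])

```text
t: 12.15
tool_pos: [0.5946, 0.0616, 0.233]
tool_rot: [-0.988, 1.335, 0.988]
contact_force: [-1.3, 1.9, 2.3]
opening: 0.0128
```

```bash
python3 f.py
```

```text
12.15 [0.59459214 0.06157088 0.23301467] zyaw 72.98 F [-1.3  1.9  2.3] M [0.246 0.187 0.154] 0.012785992867966094 [-0.02 -0.    1.69  0.    1.45 -1.3 ]
```

>>> move_arm([
  [[0, 0, 0, 0.034], [0, 0, 0, 0.033], [0, 0, 0, 0], [0, 0, 0, 0]],
])

```text
t: 12.48
tool_pos: [0.5947, 0.0618, 0.233]
tool_rot: [-0.908, 1.372, 0.909]
contact_force: [-0.1, 3.0, 1.4]
opening: 0.013
```

```bash
python3 f.py
```

```text
12.4833 [0.59466208 0.06177059 0.23300721] zyaw 66.98 F [-0.1  3.   1.4] M [0.509 0.014 0.066] 0.013044327201312924 [-0.02 -0.    1.69  0.    1.45 -1.19]
```

>>> move_arm([
  [[0, 0, 0, 0.034], [0, 0, 0, 0.033], [0, 0, 0, 0], [0, 0, 0, 0]],
])

```text
t: 12.82
tool_pos: [0.5948, 0.062, 0.233]
tool_rot: [-0.827, 1.406, 0.829]
contact_force: [1.3, 5.1, 2.7]
opening: 0.0126
```

```bash
python3 f.py
```

```text
12.8167 [0.59475025 0.06198246 0.2330168 ] zyaw 60.96 F [1.3 5.1 2.7] M [ 0.823 -0.065  0.023] 0.012563035838653452 [-0.02 -0.    1.69  0.    1.45 -1.09]
```

>>> move_arm([
  [[0, 0, 0, 0.034], [0, 0, 0, 0.033], [0, 0, 0, 0], [0, 0, 0, 0]],
])

```text
t: 13.15
tool_pos: [0.5949, 0.0621, 0.233]
tool_rot: [-0.747, 1.436, 0.748]
contact_force: [1.2, 5.5, 1.9]
opening: 0.0128
```

```bash
python3 f.py
```

```text
13.15 [0.59487121 0.06214989 0.23300117] zyaw 54.94 F [1.2 5.5 1.9] M [ 0.904 -0.143  0.079] 0.01275106568227908 [-0.02 -0.    1.69  0.    1.45 -0.98]
```

>>> move_arm([
  [[0, 0, 0, 0.034], [0, 0, 0, 0.033], [0, 0, 0, 0], [0, 0, 0, 0]],
])

```text
t: 13.48
tool_pos: [0.595, 0.0624, 0.233]
tool_rot: [-0.666, 1.463, 0.668]
contact_force: [2.6, 6.4, 1.1]
opening: 0.0128
```

```bash
python3 f.py
```

```text
13.4833 [0.59501649 0.06237858 0.23302258] zyaw 48.93 F [2.6 6.4 1.1] M [ 0.921 -0.24   0.203] 0.012781861691937556 [-0.02 -0.    1.69  0.    1.45 -0.88]
```

>>> move_arm([
  [[0, 0, 0, 0.034], [0, 0, 0, 0.033], [0, 0, 0, 0], [0, 0, 0, 0]],
])

```text
t: 13.82
tool_pos: [0.5952, 0.0625, 0.233]
tool_rot: [-0.584, 1.487, 0.586]
contact_force: [2.5, 7.0, 1.1]
opening: 0.0128
```

```bash
python3 f.py
```

```text
13.8167 [0.59517614 0.06251912 0.23302664] zyaw 42.89 F [2.5 7.  1.1] M [ 1.008 -0.424  0.111] 0.012785467487088467 [-0.02 -0.    1.69  0.    1.45 -0.77]
```

>>> move_arm([
  [[0, 0, 0, 0.034], [0, 0, 0, 0.033], [0, 0, 0, 0], [0, 0, 0, 0]],
])

```text
t: 14.15
tool_pos: [0.5954, 0.0627, 0.233]
tool_rot: [-0.502, 1.508, 0.505]
contact_force: [2.7, 8.1, 1.3]
opening: 0.0126
```

```bash
python3 f.py
```

```text
14.15 [0.59535724 0.06266747 0.23302293] zyaw 36.85 F [2.7 8.1 1.3] M [ 1.079 -0.521  0.032] 0.012559424741529615 [-0.02 -0.    1.69  0.    1.45 -0.66]
```

>>> move_arm([
  [[0, 0, 0, 0.034], [0, 0, 0, 0.033], [0, 0, 0, 0], [0, 0, 0, 0]],
])

```text
t: 14.48
tool_pos: [0.5956, 0.0628, 0.2331]
tool_rot: [-0.42, 1.525, 0.423]
contact_force: [4.1, 7.4, 1.1]
opening: 0.0126
```

```bash
python3 f.py
```

```text
14.4833 [0.59555318 0.06278631 0.23305584] zyaw 30.84 F [4.1 7.4 1.1] M [ 1.167 -0.596  0.195] 0.012600138328449108 [-0.02 -0.    1.69  0.    1.45 -0.56]
```

>>> move_arm([
  [[0, 0, 0, 0.034], [0, 0, 0, 0.033], [0, 0, 0, 0], [0, 0, 0, 0]],
])

```text
t: 14.82
tool_pos: [0.5958, 0.0629, 0.233]
tool_rot: [-0.338, 1.539, 0.341]
contact_force: [5.5, 8.2, 0.2]
opening: 0.0127
```

```bash
python3 f.py
```

```text
14.8167 [0.59575972 0.06290182 0.23304774] zyaw 24.82 F [5.5 8.2 0.2] M [ 1.259 -0.748  0.18 ] 0.012669332156948704 [-0.02 -0.    1.69  0.    1.45 -0.45]
```

>>> move_arm([
  [[0, 0, 0, 0.034], [0, 0, 0, 0.033], [0, 0, 0, 0], [0, 0, 0, 0]],
])

```text
t: 15.15
tool_pos: [0.596, 0.063, 0.233]
tool_rot: [-0.255, 1.55, 0.259]
contact_force: [7.1, 8.9, -1.0]
opening: 0.0128
```

```bash
python3 f.py
```

```text
15.15 [0.59596584 0.06299415 0.23303175] zyaw 18.78 F [ 7.1  8.9 -1. ] M [ 1.303 -0.861  0.168] 0.01282782666926168 [-0.02 -0.    1.69  0.    1.45 -0.35]
```

>>> move_arm([
  [[0, 0, 0, 0.034], [0, 0, 0, 0.033], [0, 0, 0, 0], [0, 0, 0, 0]],
])

```text
t: 15.48
tool_pos: [0.5962, 0.063, 0.2331]
tool_rot: [-0.172, 1.558, 0.177]
contact_force: [7.7, 8.5, -1.3]
opening: 0.0128
```

```bash
python3 f.py; python3 -c "
from h import *
im=shot('wrist'); save(im,'w4.png')"
```

```text
15.4833 [0.59619401 0.06304009 0.2330549 ] zyaw 12.74 F [ 7.7  8.5 -1.3] M [ 1.295 -0.978  0.141] 0.012811827937684572 [-0.02 -0.    1.69  0.    1.45 -0.24]
```

View pics/w4.png

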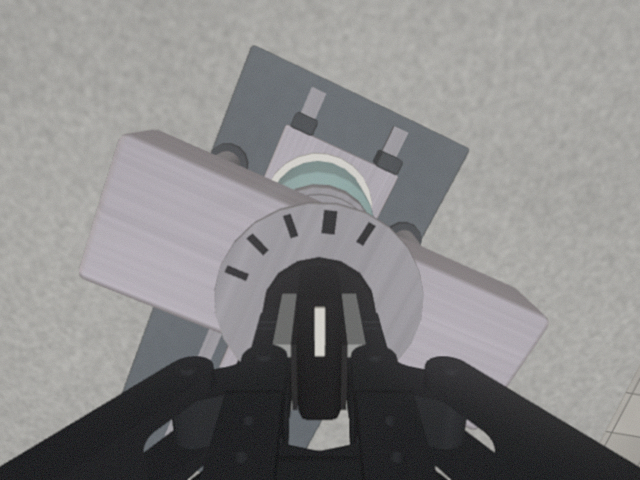

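The picture shows the pads still square on the bar, the pointer at column 320, and the wide third mark just ahead at (329,221), about 6° to go. The sled sits against both dark stops at (304,123) and (389,161). One more 6° step should reach the third click.

>>> move_arm([
  [[0, 0, 0, 0.034], [0, 0, 0, 0.032], [0, 0, 0, 0], [0, 0, 0, 0], [0, 0, 0, 0], [0, 0, 0, 0]],
])

```text
t: 16.03
tool_pos: [0.5964, 0.0631, 0.233]
tool_rot: [-0.091, 1.563, 0.096]
contact_force: [8.2, 9.0, -0.9]
opening: 0.0128
```

```bash
python3 f.py; python3 -c "
from h import *
im=shot('wrist'); save(im,'w5.png'); rc=np.argwhere(im['depth']>0); P=pts(im,rc)
Q=P[(P[:,2]>.096)&(P[:,2]<.106)&(np.hypot(P[:,0]-.566,P[:,1]+.085)<.03)]; print(len(Q))
im=shot('top'); rc=np.argwhere(im['depth']>0); P=pts(im,rc)
Q=P[(P[:,2]>.096)&(P[:,2]<.108)&(np.hypot(P[:,0]-.566,P[:,1]+.085)<.03)]; print('post top cam',len(Q),Q.mean(0) if len(Q) else '')"
```

```text
16.0333 [0.59639027 0.06309684 0.23303687] zyaw 6.82 F [ 8.2  9.  -0.9] M [ 1.39  -1.166  0.142] 0.012802359087110367 [-0.02 -0.    1.69  0.    1.45 -0.14]
0
post top cam 83 [ 0.56477665 -0.08620974  0.10299923]
```

View pics/w5.png

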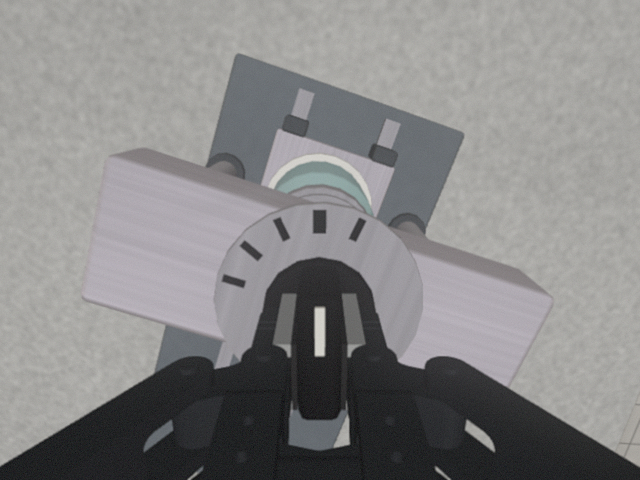

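The pointer (column 320) now lines up with the wide third mark at (320,221), and the sled touches both stops. The tool has turned 72.1° since gripping, so I'm handing in while still holding.

```bash
python3 -c "
from station import ctrl
print(ctrl.finish_job())"; python3 f.py
```

```text
the job is handed in; nothing more can be done
None
the job is handed in; nothing more can be done
```

I slid the sled home by its post, then gripped the knob bar and turned it clockwise to the third click. I handed in at about 16 s, still holding the knob there.

- **Sled:** the post stopped moving while the push rose from about 10 to 20 N. It measured about 99 mm of travel against the nominal 100 mm, within calibration error. The last wrist picture shows the sled against both end stops.
- **Knob:** the tool turned 72.1° from rest, against 72° for the third click. The pointer lines up with the wide third mark, and the bar was still held at 12.8 mm opening.
- **Less clear:** the wrist-torque readings showed the drops before the first and second clicks. Before the third the drop was much weaker (0.18 to 0.14 N m), with a side load of about 12 N on the knob by then. I therefore placed the third click by angle and the dial mark more than by feel.
- **Bystanders:** the arm never went near the glass jar or tub, and it passed well above the mug. I did not measure them again at the end.

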